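# Open the child-resistant solvent tin in the vise

## Task

Take the child-resistant cap off the degreaser tin that is clamped in the bench vise: press the cap down and keep it down while you turn it anticlockwise, then lift it straight off. Never push or pull on it with more than about 25 N, or its seal and neck are damaged. Set the cap down gently, top up, on the floor of the steel parts tray, without letting it drop. Leave the jar, the wrench and the sprocket where they are.

Things in the scene. Friction and masses are not known exactly. Their poses are not given: they have to be found in the camera images.
- cap: The inner half of the black cap, 41 mm across, 24 mm high, mostly hidden in the outer shell. Origin: centre of its underside, 20 mm above the tin's shoulder when closed; z up. Its two lugs, on its own +x and -x sides, hook under two rims of the neck. A sprung seal pushes it up with about 8 N, so it turns stiffly (about 0.1 to 0.2 N m). The whole cap weighs 65 to 85 g.
- cap_lug (a point): One lug of the inner cap, 17 mm from its axis on its +x side. Undoing is anticlockwise from above. Closed, the cap's x axis stands 24 to 34 degrees anticlockwise of the tin's x axis (modulo a half turn); from about 88 degrees on the lugs are clear of the rims, at about 168 they meet a stop: turn it by 65 to 125 degrees. Clear and unpressed, the cap rises 1 to 2 mm and lifts off freely.
- cap_top (a point): Centre of the top face of the cap's outer shell, the part to grip: a ribbed black cylinder 48 mm across, 21.5 mm high; its lower edge is 31.5 mm above the tin's shoulder. This point is 33 mm above the origin of cap with the shell up. Unpressed, the shell only turns idly on the inner cap, clicking; the inner cap stays put.
- cap_shell: The outer shell; origin at the centre of its lower edge. A spring holds it up: it gives from about 10 N, with 0.4 N per mm more. At a hard stop its 3 teeth are home between the inner cap's 12 (one each 30 degrees) and drive it. How deep that stop lies differs, 4 to 11 mm, and cannot be seen: feel it. Tooth on tooth, it stops up to 3 mm short and drops in when turned under load.
- liner: The sprung seal disc on the neck, 24 mm across, hidden under the cap, which bears all of the push: origin on its underside. It gives 1 mm under a push of 10 N, no more. The push that drives well is 16 to 21 N at the cap, kept up all through the turn; over 26 N crushes the seal.
- neck (a point): Centre of the tin's top shoulder, at the foot of the white plastic neck (26 mm in diameter, 35 mm over its rims, 35 mm high), 145 mm above the bench; fixed to the tin. Closed, the cap covers the neck from 20 mm above this point up to 53 mm above it.
- tin: Rectangular metal solvent tin, 72 by 44 by 105 mm to the shoulder, clamped upright in the vise, does not move. Origin: centre of its underside, 40 mm above the bench; x along its long side, z up. Same yaw as the vise.
- vise: Blue bench vise bolted to the bench, 130 mm (x) by 190 mm (y), jaws up to 94 mm high; its screw bar lies on its -y side. Origin: centre of its underside on the bench; the tin stands over the origin.
- tray_in (a point): Centre of the inner floor of the open steel parts tray: outside 170 mm (x) by 150 mm (y) by 28 mm high, walls and floor 3 mm thick, floor top 3 mm above the bench, fixed, empty. Its x, y axes lie along its sides.
- grease_jar: Bystander: a grease jar, 68 mm across, 70 mm high. Origin: centre of its underside.
- wrench: Bystander: a steel wrench, 160 mm long, lying on the bench. Origin at its middle, x along it.
- sprocket: Bystander: a flat steel sprocket ring, 70 mm across, 5 mm thick. Origin: centre of its underside.
Mind the look-alikes: they are no part of the job. Of the things that look like the vise, take the one that is farthest to the robot's right at the start.

How it is judged:
By the outcome, as a careful person would: the job done as asked, in the order asked, and still so for the second after the job is handed in, with the robot touching nothing.
It also fails if it takes over 72 s, if anything falls off the work surface, if the arm or the gripper's body presses on something with over 40 N, if the wrist force passes 120 N, or if a joint passes its speed limit or range.

## Robot

A 6-joint arm with a two-finger parallel gripper is mounted at the origin on the work surface. World frame = base frame: x ahead of the robot, y to its left, z up, the work surface at z = 0. Lengths are in m, angles in rad, forces in N, time in s.
With the tool pointing down it reaches from about 0.25 to 0.775 m from the base axis. Payload 8.9 kg.
Tool frame: the origin (TCP) lies at the centre of the arm's flange, where the gripper is bolted on; the fingertips stand 173 mm ahead of it and the grasp point (between the pads) lies 155 mm ahead of it; z points along the fingers, y is the line along which they close (so a half turn about z gives the same grasp; the last joint's range is limited). The gripper opens to 85 mm and grips with 20 to 120 N. Pads are 22 mm wide; open, the fingers measure 114 mm over their backs; the gripper's body (76 mm by 85 mm) begins 54 mm behind the grasp point. The pads swing forward as they close: fully open they stand 13 mm farther back than shut.
Start: joints at [-1.299, 0.291, -0.153, 1.127, 0, 1.431], TCP at [0.21, -0.481, 0.405] pointing down, gripper open.
Joint ranges: [-2.52, 2.52], [-0.91, 1.74], [-1.3, 1.37], [-1.96, 2.02], [-1.52, 1.47], [-3.14, 3.14]. Speed limits (rad/s): [2.22, 2.22, 2.79, 3.14, 3.14, 3.14].

## Interface

Orientations are given as a rotation vector (axis times angle).
In Python, from cell import * gives the robot as it stands. The module is installed in compiled form; this text tells all that it offers.
- The arm moves only by the tool apply_moves, never from a script. Its argument "targets" is a list of rows, each a list of 3 entries, a list of its own where there are three numbers: the opening, from 0 (shut) to 1 (fully open), then the shift along the tool's x, y, z in mm, then the turn, a rotation vector about the tool's x, y, z in rad. In form: [[grip, [x, y, z], [ax, ay, az]], ...]. A call has 1 to 12 rows; each row shifts and turns the commanded pose from where the row before left it, along the tool's axes as they then stand; what a row does not reach is not made up. A row lasts 1/10 s, in which the tool goes at most 50 mm and 8.59 degrees, less where a joint would pass 70% of its speed; a pose out of reach is approached as far as the arm can. A call is refused whole if a number of a shift passes 50 or a number of a turn 0.15, either way. A call with a gripper value outside its range is refused whole. The fingers move at their own pace and stop on an object; "newtons" is the grip in N (left out, the last holds). Time passes only in rows, so rows that do not move let the fingers close. It gives the time, the measured TCP pose, the force, the opening and the grip force at its end, in the units of the state.
- get_state(): the state, without advancing time (a new reading comes with each control period).
- read_camera(name): name is "scene" or "top"; returns a dict with "color" (480x640x3 uint8, blue, green, red), "fx", "fy", "cx", "cy" (pixels), "origin" and "attitude" of the camera in the world. Camera axes: x right, y down, z forward; pixel columns grow to the right and rows downward; lengths in m; the calibration is good to about 2 mm. A picture is of the moment at which its call begins. There is no depth.
- job_done(): hands the job in; it is judged then, once.
The state is a dict: "clock": time; "qpos": joint angles; "joint_velocities": joint speeds; "joint_efforts": joint torques, N m; "eef_pos": TCP position; "tcp_rot": TCP orientation; "contact_force": force on the tool from outside, world axes, zero at the start; "ft_torque": the same for the moment, N m; "finger_gap": finger opening in m; "grasp_force": force on a finger pad.
Only numpy, scipy, OpenCV 4.12 (cv2) and the standard library are available. Lean on these libraries where they do the work, as an engineer would, in place of code of your own. Each camera call takes 0.05 s, during which the arm holds its last target. There are 200 camera calls.

## Working session

There is one attempt and no reset: what is moved stays moved. The work goes in short steps, Python scripts to look and compute and a tool call to move; the robot and the scene stay as the last step left them, time stands still between calls to the robot, and variables do not carry over. Pictures are saved under pics/ and viewed, at most 10 in all, crops included, and the job is handed in when it is done.

Besides the shell and the picture viewer there is one more tool, called after "Call:" by a JSON object that holds its "api" and its "payload". apply_moves: Moves the arm, as the interface text tells. Its arguments: {"type":"object","properties":{"targets":{"type":"array","items":{"type":"array"}},"newtons":{"type":"number"}},"required":["targets"]}

```bash
mkdir -p pics
python3 - <<'E'
from cell import *
import cv2
s=get_state();print({k:s[k] for k in s})
for n in("scene","top"):
    r=read_camera(n);cv2.imwrite(f"pics/{n}0.png",r["color"]);print(n,{k:r[k] for k in r if k!="color"})
E
```

```text
{'clock': 0.0, 'qpos': array([-1.29931132e+00,  2.91299970e-01, -1.54109843e-01,  1.12667388e+00,
        3.94389617e-05,  1.43151660e+00]), 'joint_velocities': array([ 0.00042799, -0.00048232, -0.00087302,  0.00028624,  0.0008589 ,
       -0.00019487]), 'joint_efforts': array([ 2.03450989e-03, -5.37145042e+01,  3.31369078e+01,  1.60537596e-02,
       -1.58187945e-04, -4.49262387e-06]), 'eef_pos': array([ 0.20960321, -0.48112754,  0.40412807]), 'tcp_rot': array([-3.07430593e+00, -6.40438587e-01,  7.17305099e-05]), 'contact_force': array([ 0.31193154, -0.8260753 ,  1.22967186]), 'ft_torque': array([ 0.02273229, -0.05174894,  0.0534144 ]), 'grasp_force': 0.0, 'finger_gap': 0.08589560490700499}
scene {'fx': 550.6034018588823, 'fy': 550.6034018588823, 'cx': 313.35547194177565, 'cy': 231.1430579154048, 'origin': array([1.11718777, 0.04262145, 1.14228837]), 'attitude': array([-1.82415398, -1.92764671,  0.61677012])}
top {'fx': 451.2645280416286, 'fy': 451.2645280416286, 'cx': 316.9280690448604, 'cy': 240.04707431811983, 'origin': array([ 0.32925787, -0.00884032,  1.13378624]), 'attitude': array([-2.17557582,  2.13001996, -0.11705456])}
```

View pics/scene0.png

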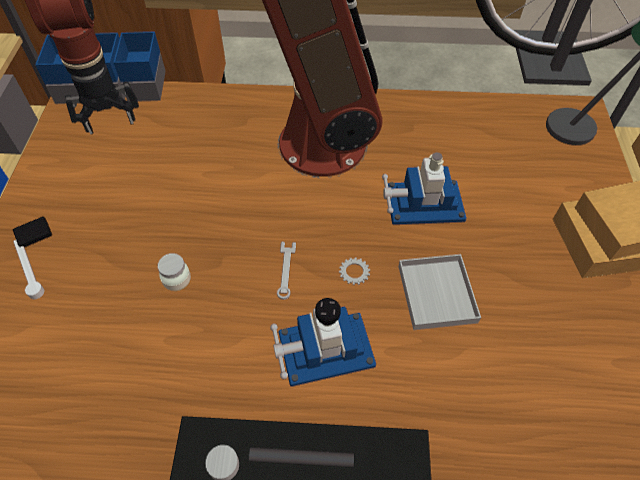

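View pics/top0.png

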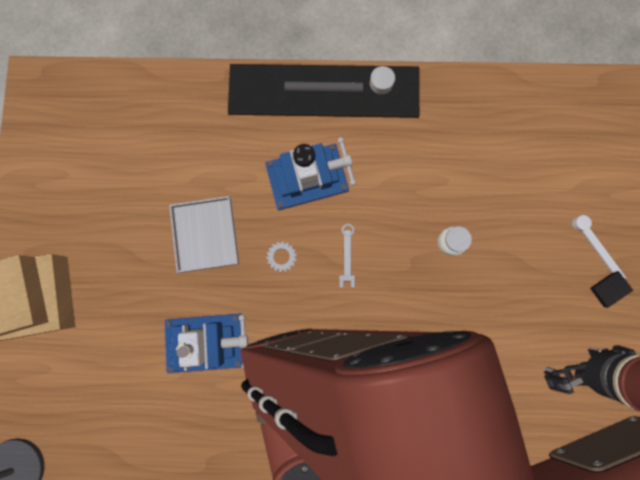

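Scene view: black-capped vise at (327,345), grey-capped vise at (428,190), tray at (439,291), jar at (174,272), wrench at (286,270), sprocket at (355,270). In the top view the candidates are the vise at (308,175) with the black cap and the vise at (205,343) with the grey cap. Robot's right is −y, which is scene-left and top-right. The (327,345) / (308,175) vise is farther right and has the black cap, so it is the one meant. I'll confirm with a crop.

```bash
cat > h.py <<'E'
import numpy as np, cv2
from scipy.spatial.transform import Rotation as R
def ray(r,u,v):
    d=R.from_rotvec(r["attitude"]).apply([(u-r["cx"])/r["fx"],(v-r["cy"])/r["fy"],1]);return np.array(r["origin"]),d
def onz(r,u,v,z):
    o,d=ray(r,u,v);return o+d*(z-o[2])/d[2]
def tri(a,b):
    (o1,d1),(o2,d2)=a,b
    t=np.linalg.lstsq(np.c_[d1,-d2],o2-o1,rcond=None)[0]
    p,q=o1+d1*t[0],o2+d2*t[1];return (p+q)/2,np.linalg.norm(p-q)
E
python3 - <<'E'
from cell import *
from h import *
S=read_camera("scene");T=read_camera("top")
def blobs(r,m,box):
    x0,y0,x1,y1=box;mm=np.zeros_like(m);mm[y0:y1,x0:x1]=m[y0:y1,x0:x1]
    c,_=cv2.findContours(mm,cv2.RETR_EXTERNAL,cv2.CHAIN_APPROX_NONE);return max(c,key=cv2.contourArea)
black=lambda r:(r["color"].max(2)<60).astype(np.uint8)
blue=lambda r:cv2.inRange(cv2.cvtColor(r["color"],cv2.COLOR_BGR2HSV),(100,120,40),(125,255,255))
for n,r,box in(("S",S,(305,285,350,335)),("T",T,(285,135,325,175))):
    c=blobs(r,black(r),box);print(n,"cap",cv2.boundingRect(c),cv2.minEnclosingCircle(c),cv2.contourArea(c))
    (u,v),rad=cv2.minEnclosingCircle(c);print(onz(r,u,v,.198))
for box in((255,130,360,215),):
    c=blobs(T,blue(T),box);mr=cv2.minAreaRect(c);b=cv2.boxPoints(mr);print("vise",mr);print(np.array([onz(T,*p,.02) for p in b]))
for n,r,box in(("S",S,(390,245,490,335)),("T",T,(160,190,245,280))):
    hsv=cv2.cvtColor(r["color"],cv2.COLOR_BGR2HSV);m=(hsv[...,1]<60).astype(np.uint8)
    c=blobs(r,m,box);q=cv2.approxPolyDP(c,8,True)[:,0];mr=cv2.minAreaRect(c);print("tray",n,q.tolist(),mr)
    P=np.array([onz(r,*p,.028)[:2] for p in (q if len(q)==4 else cv2.boxPoints(mr))]);print(P.round(4).tolist(),P.mean(0))
a=cv2.resize(T["color"][125:220,250:365],None,fx=3.4,fy=3.4,interpolation=2);b=cv2.resize(S["color"][280:390,265:385],(a.shape[1],a.shape[0]),interpolation=2)
cv2.imwrite("pics/crop.png",np.hstack([a,b]));print(a.shape)
E
```

```text
S cap (315, 298, 26, 28) ((327.2525634765625, 311.4072265625), 13.595246315002441) 503.0
[0.63565694 0.03856392 0.198     ]
T cap (294, 145, 21, 21) ((303.92425537109375, 155.03030395507812), 10.770732879638672) 280.5
[0.62574845 0.03607318 0.198     ]
vise ((306.0275573730469, 174.45199584960938), (52.025264739990234, 72.3500747680664), 74.87599182128906)
[[ 0.67046739  0.14522419  0.02      ]
 [ 0.72339314 -0.03164092  0.02      ]
 [ 0.59304644 -0.0680662   0.02      ]
 [ 0.54130323  0.10643633  0.02      ]]
tray S [[460, 254], [400, 260], [414, 329], [478, 321]] ((439.38055419921875, 290.984619140625), (70.74736785888672, 75.07050323486328), 83.2901611328125)
[[0.3783, 0.3503], [0.4032, 0.2057], [0.5815, 0.2302], [0.5544, 0.373]] [0.47936734 0.28978922]
tray T [[228, 196], [169, 206], [178, 272], [238, 262]] ((202.97862243652344, 234.00277709960938), (69.67070770263672, 62.81572723388672), 82.56858825683594)
[[0.5704, 0.2317], [0.542, 0.3784], [0.3778, 0.3461], [0.4055, 0.1995]] [0.4739382  0.28894344]
(323, 391, 3)
```

View pics/crop.png

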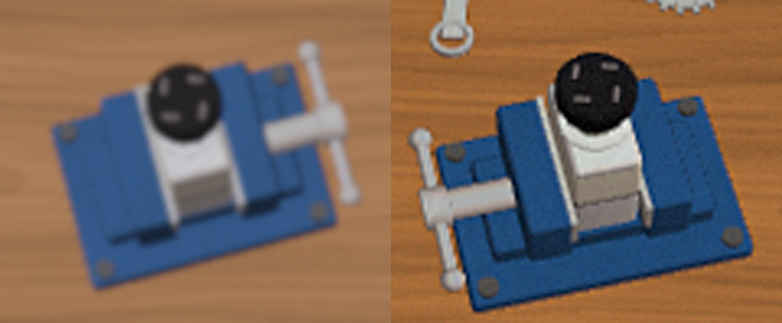

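The crop confirms it: black ribbed cap over the white tin in the blue vise, screw bar on the robot's right. The two views agree on a cap axis at about (0.630, 0.0375), the vise yaw is about 17°, and the tray centre is about (0.476, 0.289). Moving above the cap.

Call:
{"api": "apply_moves", "payload": {"targets": [[1,[37,-19.2,0],[0,0,0]],[1,[37,-19.2,0],[0,0,0]],[1,[37,-19.2,0],[0,0,0]],[1,[37,-19.2,0],[0,0,0]],[1,[37,-19.2,0],[0,0,0]],[1,[37,-19.2,0],[0,0,0]],[1,[37,-19.2,0],[0,0,0]],[1,[37,-19.2,0],[0,0,0]],[1,[37,-19.2,0],[0,0,0]],[1,[37,-19.2,0],[0,0,0]],[1,[37,-19.2,0],[0,0,0]],[1,[37,-19.2,0],[0,0,0]]], "newtons": 60}}

```text
clock: 1.4
eef_pos: [0.5255, -0.0912, 0.4047]
tcp_rot: [3.075, 0.641, 0.0]
contact_force: [0.4, -1.2, 0.2]
finger_gap: 0.0852
grasp_force: 0.0
```

Call:
{"api": "apply_moves", "payload": {"targets": [[1,[37,-19.2,0],[0,0,0]],[1,[37,-19.2,0],[0,0,0]],[1,[37,-19.2,0],[0,0,0]],[1,[37,-19.2,0],[0,0,0]],[1,[0,0,0],[0,0,0]],[1,[0,0,0],[0,0,0]],[1,[0,0,0],[0,0,0]]]}}

```text
clock: 2.1
eef_pos: [0.6293, 0.0362, 0.4045]
tcp_rot: [3.076, 0.64, -0.001]
contact_force: [-0.1, 0.2, 0.3]
finger_gap: 0.0849
grasp_force: 0.0
```

```bash
cat > st.py <<'E'
from cell import *
from h import *
s=get_state();M=R.from_rotvec(s["tcp_rot"]).as_matrix();np.set_printoptions(precision=4,suppress=True)
print(s["clock"],"eef",s["eef_pos"],"x",M[:,0],"z",M[:,2],"F",s["contact_force"],"T",s["ft_torque"],"gap",s["finger_gap"],s["grasp_force"],"j6",s["qpos"][5])
for n,p in(("cap",[.6297,.0375,.342]),("tray",[.476,.289,.3])): print(n,"tool shift mm",M.T@(np.array(p)-s["eef_pos"])*1000)
E
python3 st.py
```

```text
2.1 eef [0.6293 0.0362 0.4045] x [ 0.917   0.399  -0.0009] z [-0.0008 -0.0003 -1.    ] F [-0.1491  0.2008  0.3124] T [-0.0266  0.0196 -0.0024] gap 0.08486217355047489 0.0 j6 2.672776422289639
cap tool shift mm [ 0.9666 -1.0483 62.4938]
tray tool shift mm [ -39.5938 -292.9819  104.5594]
```

Call:
{"api": "apply_moves", "payload": {"targets": [[1,[1,-1,15],[0,0,0]],[1,[0,0,15],[0,0,0]],[1,[0,0,15],[0,0,0]],[1,[0,0,10],[0,0,0]],[1,[0,0,7],[0,0,0]],[1,[0,0,0],[0,0,0]],[1,[0,0,0],[0,0,0]]]}}

```text
clock: 2.8
eef_pos: [0.6303, 0.0378, 0.3433]
tcp_rot: [3.076, 0.64, 0.001]
contact_force: [0.2, 0.3, 0.2]
finger_gap: 0.0853
grasp_force: 0.0
```

Call:
{"api": "apply_moves", "payload": {"targets": [[0.6,[0,0,0],[0,0,0]],[0.6,[0,0,0],[0,0,0]],[0.6,[0,0,0],[0,0,0]],[0.6,[0,0,0],[0,0,0]],[0.6,[0,0,0],[0,0,0]]], "newtons": 20}}

```text
clock: 3.3
eef_pos: [0.6302, 0.0383, 0.3429]
tcp_rot: [-3.075, -0.641, -0.0]
contact_force: [-1.0, 3.1, 2.7]
finger_gap: 0.0515
grasp_force: 1.2
```

Call:
{"api": "apply_moves", "payload": {"targets": [[0.5,[0,0,0],[0,0,0]],[0.5,[0,0,0],[0,0,0]],[0.45,[0,0,0],[0,0,0]],[0.4,[0,0,0],[0,0,0]],[0.4,[0,0,0],[0,0,0]]]}}

```text
clock: 3.8
eef_pos: [0.6302, 0.0383, 0.343]
tcp_rot: [-3.075, -0.641, -0.0]
contact_force: [-2.1, 3.3, 5.6]
finger_gap: 0.0484
grasp_force: 20.7
```

```bash
python3 st.py
```

```text
3.8 eef [0.6302 0.0383 0.343 ] x [0.9167 0.3996 0.0004] z [ 0.0001  0.0006 -1.    ] F [-2.1364  3.275   5.6236] T [0.9236 0.5058 0.0321] gap 0.04843910525070892 20.716967526823282 j6 2.675384902070497
cap tool shift mm [-0.7618  0.5831  0.9629]
tray tool shift mm [ -41.1708 -291.36     43.1093]
```

Call:
{"api": "apply_moves", "payload": {"targets": [[0.4,[0,-1,0],[0,0,0]],[0.4,[0,0,0],[0,0,0]],[0.4,[0,0,0],[0,0,0]]], "newtons": 20}}

```text
clock: 4.1
eef_pos: [0.63, 0.0387, 0.343]
tcp_rot: [3.075, 0.64, 0.001]
contact_force: [-0.1, -1.1, 4.9]
finger_gap: 0.0484
grasp_force: 20.7
```

```bash
python3 st.py
```

```text
4.1 eef [0.63   0.0387 0.343 ] x [0.9169 0.3991 0.0004] z [ 0.0007 -0.0007 -1.    ] F [-0.1012 -1.0696  4.9058] T [-0.0788  0.1569 -0.0431] gap 0.04841050812084936 20.68837565369904 j6 2.6767420745484887
cap tool shift mm [-0.7883  0.9496  0.977 ]
tray tool shift mm [ -41.3456 -291.0349   42.6911]
```

Call:
{"api": "apply_moves", "payload": {"targets": [[0.35,[0,0,0],[0,0,0]],[0.35,[0,0,0],[0,0,0]],[0.35,[0,0,0],[0,0,0]]], "newtons": 70}}

```text
clock: 4.4
eef_pos: [0.63, 0.0386, 0.3432]
tcp_rot: [3.075, 0.64, 0.001]
contact_force: [-1.3, -0.1, 6.3]
finger_gap: 0.0474
grasp_force: 70.6
```

Call:
{"api": "apply_moves", "payload": {"targets": [[0.35,[0,0,1],[0,0,0]],[0.35,[0,0,1],[0,0,0]],[0.35,[0,0,0],[0,0,0]]]}}

```text
clock: 4.7
eef_pos: [0.63, 0.0387, 0.3414]
tcp_rot: [3.075, 0.64, 0.001]
contact_force: [-2.0, -0.6, 10.0]
finger_gap: 0.0467
grasp_force: 70.8
```

Call:
{"api": "apply_moves", "payload": {"targets": [[0.35,[0,0,1],[0,0,0]],[0.35,[0,0,0],[0,0,0]],[0.35,[0,0,0],[0,0,0]]]}}

```text
clock: 5.0
eef_pos: [0.63, 0.0387, 0.3407]
tcp_rot: [3.075, 0.64, 0.002]
contact_force: [-2.2, -1.0, 10.9]
finger_gap: 0.0472
grasp_force: 70.9
```

Call:
{"api": "apply_moves", "payload": {"targets": [[0.35,[0,0,1],[0,0,0]],[0.35,[0,0,1],[0,0,0]],[0.35,[0,0,0],[0,0,0]]]}}

```text
clock: 5.3
eef_pos: [0.63, 0.0387, 0.3387]
tcp_rot: [3.075, 0.64, 0.002]
contact_force: [-2.8, -1.0, 11.1]
finger_gap: 0.0471
grasp_force: 70.9
```

Call:
{"api": "apply_moves", "payload": {"targets": [[0.35,[0,0,1],[0,0,0]],[0.35,[0,0,0],[0,0,0]]]}}

```text
clock: 5.5
eef_pos: [0.63, 0.0386, 0.3377]
tcp_rot: [3.075, 0.64, 0.002]
contact_force: [-4.1, 0.4, 11.9]
finger_gap: 0.047
grasp_force: 71.0
```

Call:
{"api": "apply_moves", "payload": {"targets": [[0.35,[0,0,1],[0,0,0]],[0.35,[0,0,0],[0,0,0]]]}}

```text
clock: 5.7
eef_pos: [0.63, 0.0387, 0.337]
tcp_rot: [3.075, 0.64, 0.002]
contact_force: [-4.1, -0.4, 14.2]
finger_gap: 0.0466
grasp_force: 71.3
```

Call:
{"api": "apply_moves", "payload": {"targets": [[0.35,[-0.7,0,0.5],[0,0,0]],[0.35,[0,0,0],[0,0,0]],[0.35,[0,0,0],[0,0,0]]]}}

```text
clock: 6.0
eef_pos: [0.6297, 0.0386, 0.337]
tcp_rot: [3.075, 0.64, 0.005]
contact_force: [-2.4, 0.0, 15.4]
finger_gap: 0.0471
grasp_force: 71.4
```

Call:
{"api": "apply_moves", "payload": {"targets": [[0.35,[0,0,0.5],[0,0,0]],[0.35,[0,0,0],[0,0,0]]]}}

```text
clock: 6.2
eef_pos: [0.6297, 0.0386, 0.3368]
tcp_rot: [3.075, 0.64, 0.005]
contact_force: [-3.1, 1.0, 17.9]
finger_gap: 0.0469
grasp_force: 71.6
```

```bash
python3 st.py
```

```text
6.2 eef [0.6297 0.0386 0.3368] x [0.9168 0.3992 0.0029] z [ 0.0033 -0.0003 -1.    ] F [-3.1478  0.9666 17.8565] T [0.2719 0.7679 0.0509] gap 0.04685753274353882 71.6166640073061 j6 2.6762914399240807
cap tool shift mm [-0.4125  0.9883 -5.2416]
tray tool shift mm [ -41.0439 -291.0267   36.1858]
```

Call:
{"api": "apply_moves", "payload": {"targets": [[0.35,[0,0,0],[0,0,-0.06]],[0.35,[0,0,0],[0,0,-0.06]],[0.35,[0,0,0],[0,0,0]]]}}

```text
clock: 6.5
eef_pos: [0.6298, 0.0387, 0.3368]
tcp_rot: [3.03, 0.827, 0.005]
contact_force: [-3.6, 1.5, 17.7]
finger_gap: 0.0474
grasp_force: 71.6
```

```bash
python3 st.py
```

```text
6.5 eef [0.6298 0.0387 0.3368] x [0.8614 0.508  0.0031] z [ 0.0036  0.     -1.    ] F [-3.6172  1.5295 17.6617] T [ 0.4133  0.6427 -0.0211] gap 0.04736551149509099 71.614507175982 j6 2.5543139081499944
cap tool shift mm [-0.6828  0.9939 -5.2319]
tray tool shift mm [  -5.4554 -293.7908   36.2306]
```

Call:
{"api": "apply_moves", "payload": {"targets": [[0.35,[0,0,0],[0,0,-0.06]],[0.35,[0,0,0],[0,0,-0.06]],[0.35,[0,0,0],[0,0,0]]]}}

```text
clock: 6.8
eef_pos: [0.63, 0.0387, 0.3368]
tcp_rot: [2.975, 1.007, 0.006]
contact_force: [-1.4, 2.5, 16.2]
finger_gap: 0.0472
grasp_force: 71.5
```

```bash
python3 st.py|head -1
```

```text
6.8 eef [0.63   0.0387 0.3368] x [0.7944 0.6074 0.0036] z [ 0.0043  0.0003 -1.    ] F [-1.4093  2.4658 16.2431] T [ 0.5432  0.3671 -0.0031] gap 0.04721504041611691 71.53809629380703 j6 2.4343098821131783
```

Call:
{"api": "apply_moves", "payload": {"targets": [[0.35,[0,0,0],[0,0,-0.06]],[0.35,[0,0,0],[0,0,-0.06]],[0.35,[0,0,0],[0,0,0]]]}}

```text
clock: 7.1
eef_pos: [0.6299, 0.0388, 0.3368]
tcp_rot: [2.909, 1.184, 0.006]
contact_force: [-2.0, 2.7, 17.9]
finger_gap: 0.0471
grasp_force: 71.6
```

```bash
python3 st.py|head -1
```

```text
7.1 eef [0.6299 0.0388 0.3368] x [0.7159 0.6982 0.0031] z [ 0.0039  0.0004 -1.    ] F [-2.0024  2.6508 17.8847] T [ 0.5861  0.5367 -0.0819] gap 0.04709265324262818 71.58962488174438 j6 2.314313207242685
```

Call:
{"api": "apply_moves", "payload": {"targets": [[0.35,[0,0,0],[0,0,-0.06]],[0.35,[0,0,0],[0,0,-0.06]],[0.35,[0,0,0],[0,0,0]]]}}

```text
clock: 7.4
eef_pos: [0.6298, 0.039, 0.3368]
tcp_rot: [2.833, 1.356, 0.006]
contact_force: [-2.3, 3.7, 16.8]
finger_gap: 0.0469
grasp_force: 71.6
```

```bash
python3 st.py|head -1
```

```text
7.4 eef [0.6298 0.039  0.3368] x [0.627 0.779 0.003] z [ 0.0036  0.0009 -1.    ] F [-2.3037  3.67   16.7732] T [ 0.7886  0.6734 -0.0907] gap 0.046875165770790955 71.64248965680599 j6 2.194363788542788
```

Call:
{"api": "apply_moves", "payload": {"targets": [[0.35,[0,0,0],[0,0,-0.06]],[0.35,[0,0,0],[0,0,-0.06]],[0.35,[0,0,0],[0,0,0]]]}}

```text
clock: 7.7
eef_pos: [0.6297, 0.0392, 0.3367]
tcp_rot: [2.747, 1.524, 0.006]
contact_force: [-2.9, 5.3, 16.3]
finger_gap: 0.047
grasp_force: 71.6
```

```bash
python3 st.py|head -1
```

```text
7.7 eef [0.6297 0.0392 0.3367] x [0.5291 0.8486 0.003 ] z [ 0.0035  0.0013 -1.    ] F [-2.8584  5.3235 16.2972] T [ 1.0318  0.7112 -0.111 ] gap 0.04702006564046169 71.648328602314 j6 2.0743576865973736
```

Call:
{"api": "apply_moves", "payload": {"targets": [[0.35,[0.4,-0.7,0.2],[0,0,-0.06]],[0.35,[0,0,0],[0,0,-0.06]],[0.35,[0,0,0],[0,0,-0.06]],[0.35,[0,0,0],[0,0,0]]]}}

```text
clock: 8.1
eef_pos: [0.6292, 0.0397, 0.3367]
tcp_rot: [2.598, 1.764, 0.005]
contact_force: [-3.6, 4.1, 18.3]
finger_gap: 0.0474
grasp_force: 71.8
```

```bash
python3 st.py|head -1
```

```text
8.1 eef [0.6292 0.0397 0.3367] x [0.3688 0.9295 0.0019] z [ 0.0032  0.0008 -1.    ] F [-3.5743  4.0674 18.344 ] T [ 0.7153  0.9082 -0.101 ] gap 0.047418248493450825 71.81298963725567 j6 1.8954752450231895
```

Call:
{"api": "apply_moves", "payload": {"targets": [[0.35,[0,0,0],[0,0,-0.06]],[0.35,[0,0,0],[0,0,-0.06]],[0.35,[0,0,0],[0,0,0]]]}}

```text
clock: 8.4
eef_pos: [0.6289, 0.0397, 0.3366]
tcp_rot: [2.488, 1.917, 0.003]
contact_force: [-6.2, 2.7, 20.6]
finger_gap: 0.0466
grasp_force: 71.9
```

```bash
python3 st.py|head -1
```

```text
8.4 eef [0.6289 0.0397 0.3366] x [0.2549 0.967  0.0012] z [ 0.0023  0.0006 -1.    ] F [-6.1609  2.7487 20.5849] T [ 0.6986  1.3216 -0.1155] gap 0.04661258440909685 71.92992992699146 j6 1.775473401363071
```

Call:
{"api": "apply_moves", "payload": {"targets": [[0.35,[0.2,-1.0,-0.4],[0,0,-0.06]],[0.35,[0,0,0],[0,0,-0.06]],[0.35,[0,0,0],[0,0,0]]]}}

```text
clock: 8.7
eef_pos: [0.6284, 0.0399, 0.3368]
tcp_rot: [2.368, 2.062, 0.004]
contact_force: [-3.3, 2.4, 16.8]
finger_gap: 0.0473
grasp_force: 71.5
```

```bash
python3 st.py|head -1
```

```text
8.7 eef [0.6284 0.0399 0.3368] x [0.1375 0.9905 0.0006] z [ 0.003   0.0002 -1.    ] F [-3.2653  2.4152 16.7504] T [ 0.4398  0.7575 -0.0773] gap 0.04725788177160554 71.52718707919121 j6 1.6560887251012741
```

Call:
{"api": "apply_moves", "payload": {"targets": [[0.35,[0,0,0],[0,0,-0.06]],[0.35,[0,0,0],[0,0,-0.06]],[0.35,[0,0,0],[0,0,0]]]}}

```text
clock: 9.0
eef_pos: [0.6283, 0.04, 0.3368]
tcp_rot: [2.24, 2.2, 0.004]
contact_force: [-3.5, 3.9, 17.5]
finger_gap: 0.0469
grasp_force: 71.6
```

```bash
python3 st.py|head -1
```

```text
9.0 eef [0.6283 0.04   0.3368] x [0.0179 0.9998 0.0005] z [ 0.0027  0.0005 -1.    ] F [-3.5351  3.8534 17.4644] T [ 0.5901  0.8563 -0.1114] gap 0.046942483878282565 71.57582502812147 j6 1.536070978045131
```

Call:
{"api": "apply_moves", "payload": {"targets": [[0.35,[0.5,-0.5,0],[0,0,-0.06]],[0.35,[0,0,0],[0,0,-0.06]],[0.35,[0,0,0],[0,0,-0.06]],[0.35,[0,0,0],[0,0,0]]]}}

```text
clock: 9.4
eef_pos: [0.6277, 0.0404, 0.3367]
tcp_rot: [2.033, 2.393, 0.003]
contact_force: [-3.8, 2.0, 17.3]
finger_gap: 0.0473
grasp_force: 71.6
```

```bash
python3 st.py|head -1
```

```text
9.4 eef [0.6277 0.0404 0.3367] x [-0.1613  0.9869 -0.0003] z [ 0.0024  0.0001 -1.    ] F [-3.7548  2.0228 17.3197] T [ 0.3636  0.937  -0.0998] gap 0.04734573929258817 71.62018988281488 j6 1.3568745173033774
```

Call:
{"api": "apply_moves", "payload": {"targets": [[0.35,[0,0,0],[0,0,-0.06]],[0.35,[0,0,0],[0,0,-0.06]],[0.35,[0,0,0],[0,0,-0.06]],[0.35,[0,0,0],[0,0,0]]]}}

```text
clock: 9.8
eef_pos: [0.6272, 0.0404, 0.3367]
tcp_rot: [1.811, 2.566, 0.001]
contact_force: [-7.8, 1.5, 18.4]
finger_gap: 0.0471
grasp_force: 71.8
```

```bash
python3 st.py|head -1
```

```text
9.8 eef [0.6272 0.0404 0.3367] x [-0.3353  0.9421 -0.0005] z [ 0.0011 -0.0001 -1.    ] F [-7.8125  1.4975 18.4043] T [ 0.2647  1.547  -0.104 ] gap 0.04714800282726712 71.80351708084345 j6 1.1768957916495024
```

Call:
{"api": "apply_moves", "payload": {"targets": [[0.35,[0.6,-1.2,0],[0,0,-0.06]],[0.35,[0,0,0],[0,0,-0.06]],[0.35,[0,0,0],[0,0,-0.06]],[0.35,[0,0,0],[0,0,0]]]}}

```text
clock: 10.2
eef_pos: [0.6264, 0.0404, 0.3368]
tcp_rot: [1.572, 2.717, 0.002]
contact_force: [-4.2, 0.8, 17.1]
finger_gap: 0.0468
grasp_force: 71.6
```

```bash
python3 st.py|head -1
```

```text
10.2 eef [0.6264 0.0404 0.3368] x [-0.4985  0.8669 -0.0017] z [ 0.0027 -0.0004 -1.    ] F [-4.2008  0.7648 17.1366] T [ 0.0713  0.7727 -0.0428] gap 0.046830915757710576 71.57878283411264 j6 0.9969581989470702
```

Call:
{"api": "apply_moves", "payload": {"targets": [[0.35,[0,0,0],[0,0,-0.06]],[0.35,[0,0,0],[0,0,-0.06]],[0.35,[0,0,0],[0,0,-0.06]],[0.35,[0,0,0],[0,0,0]]]}}

```text
clock: 10.6
eef_pos: [0.6261, 0.0404, 0.3367]
tcp_rot: [1.322, 2.848, 0.001]
contact_force: [-5.7, 0.9, 16.9]
finger_gap: 0.047
grasp_force: 71.6
```

```bash
python3 st.py|head -1
```

```text
10.6 eef [0.6261 0.0404 0.3367] x [-0.6456  0.7637 -0.0016] z [ 0.0018 -0.0005 -1.    ] F [-5.6928  0.9007 16.8674] T [ 0.0527  1.1532 -0.0877] gap 0.04695289595589768 71.63812480866909 j6 0.8170029071580086
```

Call:
{"api": "apply_moves", "payload": {"targets": [[0.35,[0,0,-1],[0,0,0]],[0.35,[0,0,-1],[0,0,0]],[0.35,[0,0,-1],[0,0,0]],[0.35,[0,0,-1],[0,0,0]],[0.35,[0,0,0],[0,0,0]]]}}

```text
clock: 11.1
eef_pos: [0.6262, 0.0403, 0.34]
tcp_rot: [1.325, 2.847, 0.0]
contact_force: [-3.1, 0.1, 10.6]
finger_gap: 0.047
grasp_force: 71.0
```

Call:
{"api": "apply_moves", "payload": {"targets": [[0.35,[0,0,-1],[0,0,0]],[0.35,[0,0,-1],[0,0,0]],[0.35,[0,0,-1],[0,0,0]],[0.35,[0,0,0],[0,0,0]]]}}

```text
clock: 11.5
eef_pos: [0.6262, 0.0403, 0.3425]
tcp_rot: [1.325, 2.847, 0.0]
contact_force: [-1.6, 1.0, 8.6]
finger_gap: 0.0473
grasp_force: 70.9
```

Call:
{"api": "apply_moves", "payload": {"targets": [[0.35,[0,0,-1],[0,0,0]],[0.35,[0,0,-1],[0,0,0]],[0.35,[0,0,0],[0,0,0]]]}}

```text
clock: 11.8
eef_pos: [0.6263, 0.0403, 0.3442]
tcp_rot: [1.325, 2.848, -0.0]
contact_force: [-0.7, -0.3, 6.4]
finger_gap: 0.0469
grasp_force: 71.1
```

```bash
python3 st.py|head -1
```

```text
11.8 eef [0.6263 0.0403 0.3442] x [-0.6441  0.765  -0.0007] z [ 0.0006 -0.0004 -1.    ] F [-0.6938 -0.3306  6.397 ] T [-0.0488  0.1635 -0.0068] gap 0.0468990039110925 71.09847139567137 j6 0.8189595891662835
```

Call:
{"api": "apply_moves", "payload": {"targets": [[0.35,[0,0,-1],[0,0,0]],[0.35,[0,0,-1],[0,0,0]],[0.35,[0,0,0],[0,0,0]]]}}

```text
clock: 12.1
eef_pos: [0.6259, 0.0405, 0.3454]
tcp_rot: [-1.325, -2.848, 0.001]
contact_force: [0.0, -0.8, -1.5]
finger_gap: 0.0471
grasp_force: 71.8
```

Call:
{"api": "apply_moves", "payload": {"targets": [[0.35,[0,0,-1],[0,0,0]],[0.35,[0,0,0],[0,0,0]]]}}

```text
clock: 12.3
eef_pos: [0.6261, 0.0405, 0.3467]
tcp_rot: [-1.325, -2.848, 0.0]
contact_force: [-0.0, 1.0, -0.7]
finger_gap: 0.0472
grasp_force: 71.8
```

Call:
{"api": "apply_moves", "payload": {"targets": [[0.35,[0,0,-1],[0,0,0]],[0.35,[0,0,0],[0,0,0]]]}}

```text
clock: 12.5
eef_pos: [0.6261, 0.0405, 0.348]
tcp_rot: [-1.325, -2.848, 0.0]
contact_force: [-1.0, 0.1, -0.9]
finger_gap: 0.0469
grasp_force: 71.8
```

The cap is free, with only its weight of about 0.8 N on the tool. Lifting straight up.

Call:
{"api": "apply_moves", "payload": {"targets": [[0.35,[0,0,-3],[0,0,0]],[0.35,[0,0,-4],[0,0,0]],[0.35,[0,0,-5],[0,0,0]],[0.35,[0,0,0],[0,0,0]]]}}

```text
clock: 12.9
eef_pos: [0.6264, 0.0405, 0.361]
tcp_rot: [1.324, 2.847, 0.001]
contact_force: [0.2, 0.2, -0.6]
finger_gap: 0.0475
grasp_force: 71.8
```

Call:
{"api": "apply_moves", "payload": {"targets": [[0.35,[0,0,-6],[0,0,0]],[0.35,[0,0,-8],[0,0,0]],[0.35,[0,0,-10],[0,0,0]],[0.35,[0,0,-10],[0,0,0]],[0.35,[0,0,-10],[0,0,0]],[0.35,[0,0,-6],[0,0,0]],[0.35,[0,0,0],[0,0,0]],[0.35,[0,0,0],[0,0,0]]]}}

```text
clock: 13.7
eef_pos: [0.6261, 0.0405, 0.4098]
tcp_rot: [-1.325, -2.848, 0.0]
contact_force: [-0.5, -0.4, -0.3]
finger_gap: 0.0472
grasp_force: 71.8
```

```bash
python3 st.py
python3 - <<'E'
from cell import *
import cv2,numpy as np
r=read_camera("scene")["color"];a=cv2.resize(r[220:390,265:495],None,fx=3,fy=3);cv2.imwrite("pics/lift.png",a)
E
```

```text
13.7 eef [0.6261 0.0405 0.4098] x [-0.6442  0.7648  0.0001] z [-0.0001  0.0001 -1.    ] F [-0.5355 -0.4097 -0.3046] T [ 0.0574 -0.0027  0.0352] gap 0.04717102202811036 71.79364364594221 j6 0.8189251398310751
cap tool shift mm [-4.6594  0.8491 67.7903]
tray tool shift mm [286.7085  45.321  109.8252]
```

View pics/lift.png

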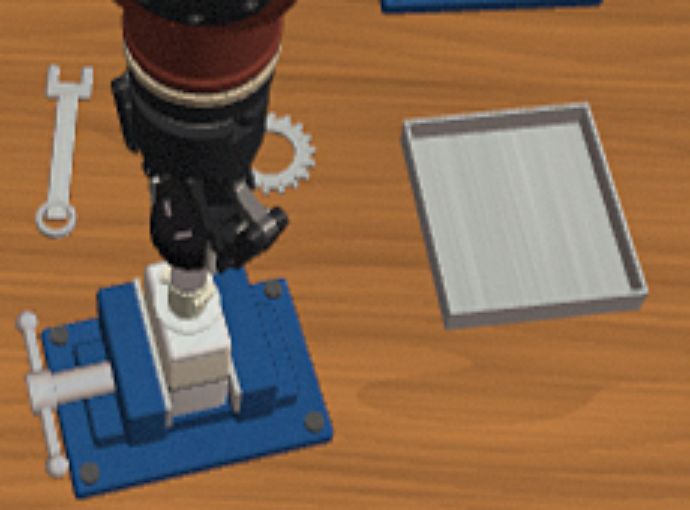

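The cap is in the gripper and the neck at crop (190,300) is bare; the tray, crop (520,215), is empty. Carrying the cap over.

Call:
{"api": "apply_moves", "payload": {"targets": [[0.35,[15,2.3,0],[0,0,0]],[0.35,[30,4.7,0],[0,0,0]],[0.35,[33,5.2,0],[0,0,0]],[0.35,[33,5.2,0],[0,0,0]],[0.35,[33,5.2,0],[0,0,0]],[0.35,[33,5.2,0],[0,0,0]],[0.35,[33,5.2,0],[0,0,0]],[0.35,[33,5.2,0],[0,0,0]],[0.35,[28,4.6,0],[0,0,0]],[0.35,[16,2.5,0],[0,0,0]],[0.35,[0,0,0],[0,0,0]],[0.35,[0,0,0],[0,0,0]]]}}

```text
clock: 14.95
eef_pos: [0.4758, 0.2891, 0.4098]
tcp_rot: [1.324, 2.849, -0.001]
contact_force: [0.4, -0.8, -0.9]
finger_gap: 0.0471
grasp_force: 71.8
```

Call:
{"api": "apply_moves", "payload": {"targets": [[0.35,[0,0,15],[0,0,0]],[0.35,[0,0,25],[0,0,0]],[0.35,[0,0,30],[0,0,0]],[0.35,[0,0,30],[0,0,0]],[0.35,[0,0,30],[0,0,0]],[0.35,[0,0,30],[0,0,0]],[0.35,[0,0,20],[0,0,0]],[0.35,[0,0,15],[0,0,0]],[0.35,[0,0,8],[0,0,0]],[0.35,[0,0,0],[0,0,0]],[0.35,[0,0,0],[0,0,0]],[0.35,[0,0,0],[0,0,0]]]}}

```text
clock: 16.15
eef_pos: [0.4764, 0.2892, 0.2078]
tcp_rot: [1.325, 2.847, 0.002]
contact_force: [0.5, 0.3, -0.6]
finger_gap: 0.0473
grasp_force: 71.9
```

```bash
python3 st.py
python3 - <<'E'
from cell import *
import cv2
r=read_camera("scene")["color"];cv2.imwrite("pics/tray.png",cv2.resize(r[180:350,350:560],None,fx=3,fy=3))
E
```

```text
16.15 eef [0.4764 0.2892 0.2078] x [-0.644   0.7651 -0.0005] z [ 0.0015  0.0006 -1.    ] F [ 0.4809  0.3375 -0.6474] T [-0.0053 -0.0318 -0.0128] gap 0.04728472804028899 71.89322412014008 j6 1.2855267082175292
cap tool shift mm [-291.3344  -44.632  -134.0908]
tray tool shift mm [  0.0743  -0.3258 -92.1642]
```

View pics/tray.png

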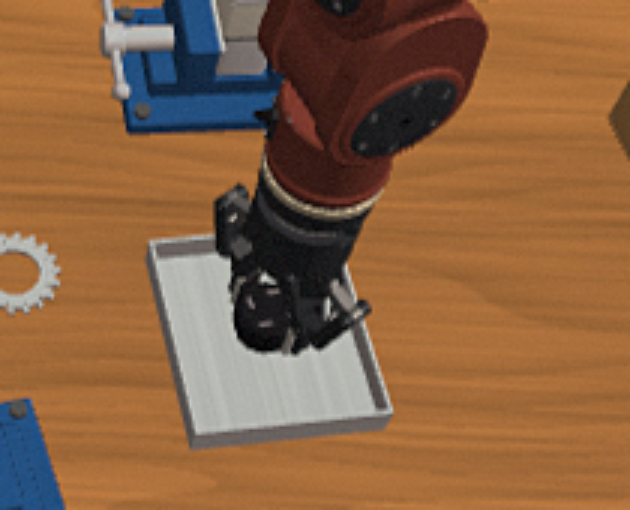

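The cap is over the tray floor, crop (265,315), clear of the walls. Lowering to contact.

Call:
{"api": "apply_moves", "payload": {"targets": [[0.35,[0,0,7],[0,0,0]],[0.35,[0,0,6],[0,0,0]],[0.35,[0,0,4],[0,0,0]],[0.35,[0,0,2],[0,0,0]],[0.35,[0,0,0],[0,0,0]],[0.35,[0,0,0],[0,0,0]]]}}

```text
clock: 16.8
eef_pos: [0.4759, 0.2892, 0.1879]
tcp_rot: [-1.325, -2.848, 0.0]
contact_force: [0.0, -0.1, -0.9]
finger_gap: 0.0472
grasp_force: 71.9
```

Call:
{"api": "apply_moves", "payload": {"targets": [[0.35,[0,0,1],[0,0,0]],[0.35,[0,0,1],[0,0,0]],[0.35,[0,0,0],[0,0,0]]]}}

```text
clock: 17.1
eef_pos: [0.4758, 0.2892, 0.1859]
tcp_rot: [-1.325, -2.848, 0.0]
contact_force: [-0.4, 0.2, -0.9]
finger_gap: 0.047
grasp_force: 71.9
```

Call:
{"api": "apply_moves", "payload": {"targets": [[0.35,[0,0,1],[0,0,0]],[0.35,[0,0,0],[0,0,0]]]}}

```text
clock: 17.3
eef_pos: [0.4758, 0.2892, 0.1848]
tcp_rot: [-1.325, -2.848, 0.0]
contact_force: [-0.9, 0.3, -0.2]
finger_gap: 0.0472
grasp_force: 71.9
```

Call:
{"api": "apply_moves", "payload": {"targets": [[0.35,[0,0,1],[0,0,0]],[0.35,[0,0,0],[0,0,0]]]}}

```text
clock: 17.5
eef_pos: [0.4758, 0.2892, 0.1838]
tcp_rot: [-1.325, -2.848, 0.0]
contact_force: [-0.5, 0.8, 0.2]
finger_gap: 0.0467
grasp_force: 71.9
```

Call:
{"api": "apply_moves", "payload": {"targets": [[0.35,[0,0,0.7],[0,0,0]],[0.35,[0,0,0],[0,0,0]],[0.35,[0,0,0],[0,0,0]]]}}

```text
clock: 17.8
eef_pos: [0.4758, 0.2892, 0.1832]
tcp_rot: [-1.325, -2.848, 0.0]
contact_force: [0.6, -0.1, -1.0]
finger_gap: 0.0471
grasp_force: 71.9
```

Call:
{"api": "apply_moves", "payload": {"targets": [[0.35,[0,0,0.7],[0,0,0]],[0.35,[0,0,0],[0,0,0]],[0.35,[0,0,0],[0,0,0]]]}}

```text
clock: 18.1
eef_pos: [0.4758, 0.2892, 0.1825]
tcp_rot: [-1.325, -2.848, 0.0]
contact_force: [0.0, 0.1, -0.9]
finger_gap: 0.047
grasp_force: 71.9
```

Call:
{"api": "apply_moves", "payload": {"targets": [[0.35,[0,0,0.7],[0,0,0]],[0.35,[0,0,0],[0,0,0]],[0.35,[0,0,0],[0,0,0]]]}}

```text
clock: 18.4
eef_pos: [0.4758, 0.2892, 0.1818]
tcp_rot: [-1.325, -2.848, 0.0]
contact_force: [-0.7, 0.4, -1.0]
finger_gap: 0.0469
grasp_force: 71.9
```

Call:
{"api": "apply_moves", "payload": {"targets": [[0.35,[0,0,0.7],[0,0,0]],[0.35,[0,0,0],[0,0,0]],[0.35,[0,0,0],[0,0,0]]]}}

```text
clock: 18.7
eef_pos: [0.4759, 0.2893, 0.1813]
tcp_rot: [1.325, 2.848, 0.0]
contact_force: [-1.6, 0.0, 3.0]
finger_gap: 0.0474
grasp_force: 72.3
```

Call:
{"api": "apply_moves", "payload": {"targets": [[0.5,[0,0,0],[0,0,0]],[0.55,[0,0,0],[0,0,0]],[0.6,[0,0,0],[0,0,0]],[0.65,[0,0,0],[0,0,0]],[0.8,[0,0,0],[0,0,0]],[1,[0,0,0],[0,0,0]],[1,[0,0,0],[0,0,0]],[1,[0,0,0],[0,0,0]],[1,[0,0,0],[0,0,0]]], "newtons": 20}}

```text
clock: 19.6
eef_pos: [0.4759, 0.2892, 0.1811]
tcp_rot: [1.325, 2.848, 0.0]
contact_force: [0.4, -0.7, -0.1]
finger_gap: 0.0854
grasp_force: 0.0
```

Call:
{"api": "apply_moves", "payload": {"targets": [[1,[0,0,-4],[0,0,0]],[1,[0,0,-8],[0,0,0]],[1,[0,0,-15],[0,0,0]],[1,[0,0,-25],[0,0,0]],[1,[0,0,-40],[0,0,0]],[1,[0,0,-40],[0,0,0]],[1,[0,0,-40],[0,0,0]],[1,[0,0,-30],[0,0,0]],[1,[0,0,0],[0,0,0]],[1,[0,0,0],[0,0,0]]]}}

```text
clock: 20.6
eef_pos: [0.4759, 0.2892, 0.3841]
tcp_rot: [1.324, 2.847, 0.002]
contact_force: [0.5, -0.7, 0.1]
finger_gap: 0.0853
grasp_force: 0.0
```

```bash
python3 st.py
python3 - <<'E'
from cell import *
import cv2
r=read_camera("scene")["color"];cv2.imwrite("pics/end.png",r)
E
```

```text
20.6 eef [0.4759 0.2892 0.3841] x [-0.6442  0.7648 -0.0005] z [ 0.0018  0.0008 -1.    ] F [ 0.467  -0.7216  0.111 ] T [-0.032   0.0073 -0.0084] gap 0.08527768380270181 0.0 j6 1.2856628515292265
cap tool shift mm [-291.6212  -44.6006   42.2163]
tray tool shift mm [-0.224  -0.2157 84.14  ]
```

View pics/end.png

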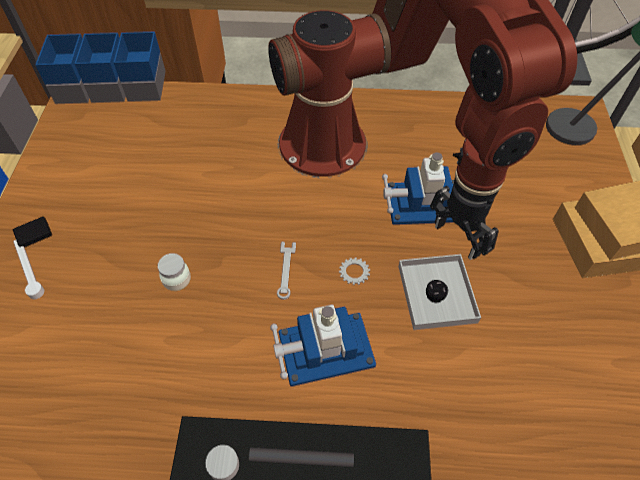

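The cap stands top up in the tray at (437,291). The neck at (327,315) is bare, and the jar, wrench and sprocket haven't moved. Handing in.

```bash
python3 -c "from cell import *;print(job_done())"
```

```text
the job is handed in; nothing more can be done
None
```

The cap is off the tin and standing top up on the tray floor. The highest push I read on it was about 21 N, the jar, wrench and sprocket are where they were, and the job was handed in at about 21 s.

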